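# Set the polisher's blank speed selector by counting clicks, then start it

### The arm

A 6-joint arm with a two-finger parallel gripper is mounted at the origin on the work surface. World frame = base frame: x ahead of the robot, y to its left, z up, the work surface at z = 0. Lengths are in mm, angles in rad, forces in N, time in s.
With the tool pointing down it reaches from about 325 to 750 mm from the base axis. Payload 7.6 kg.
Tool frame: the origin (TCP) lies midway between the tips of the shut fingers; the grasp point (between the pads) lies 19 mm behind it; z points along the fingers, y is the line along which they close (so a half turn about z gives the same grasp; the last joint's range is limited). The gripper opens to 85 mm and grips with 20 to 120 N. Pads are 22 mm wide; open, the fingers measure 114 mm over their backs; the gripper's body (76 mm by 85 mm) begins 54 mm behind the grasp point. The pads swing forward as they close: fully open they stand 13 mm farther back than shut.
Start: joints at [-1.375, 0.052, 1.401, -0, 1.689, -0.07], TCP at [137.932, -506.577, 231.323] pointing down, gripper open.
Joint ranges: [-2.9, 2.9], [-0.91, 2.17], [0.12, 2.37], [-1.06, 4.2], [0.26, 2.73], [-2.93, 2.93]. Speed limits (rad/s): [2.57, 2.57, 3.01, 3.14, 3.14, 3.14].

### API

Orientations are given as a unit quaternion [w, x, y, z].
In Python, from bench import robot gives the robot as it stands.
- The arm moves only by the shell command python3 -m jog 'ROWS' [FORCE]. ROWS is JSON, a list of rows, each a list of 3 entries, a list of its own where there are three numbers: the shift along the tool's x, y, z in m, then the turn about the tool's z in rad, then the opening, from 0 (shut) to 1 (fully open). In form: [[[tx, ty, tz], turn, fingers], ...]. A call has 1 to 12 rows; each row shifts and turns the commanded pose from where the row before left it, along the tool's axes as they then stand; what a row does not reach is not made up. A row lasts 1/10 s, in which the tool goes at most 50 mm and 8.59 degrees, less where a joint would pass 70% of its speed; a pose out of reach is approached as far as the arm can. A call with a gripper value outside its range is refused whole. The fingers move at their own pace and stop on an object; FORCE is the grip in N (left out, the last holds). Time passes only in rows, so rows that do not move let the fingers close. It gives the time, the measured TCP pose, the force, the opening and the grip force at its end, in the units of the state.
- robot.observe(): the state, without advancing time (a new reading comes with each control period).
- robot.camera(name): name is "side" or "top"; returns a dict with "pixels" (480x640x3 uint8, blue, green, red), "intrinsics" (3x3 intrinsics, pixels), "k1" (the pictures are not rectified: a ray, as slopes to the right and down, at radius r is drawn at 1 + k1 r^2 times it, then the intrinsics apply), "camera_from_world" (4x4, takes a point from world to camera coordinates). Camera axes: x right, y down, z forward; pixel columns grow to the right and rows downward; lengths in mm; the calibration is good to about 2 mm. A picture is of the moment at which its call begins. There is no depth.
- robot.finish_job(): hands the job in; it is judged then, once.
The state is a dict: "clock": time; "q": joint angles; "joint_vel": joint speeds; "tau": joint torques, N m; "position": TCP position; "tool_rot": TCP orientation; "ft_force": force on the tool from outside, world axes, zero at the start; "torque": the same for the moment, N m; "opening": finger opening in mm; "grasp_force": force on a finger pad.
Only numpy, scipy, OpenCV 4.12 (cv2) and the standard library are available. Lean on these libraries where they do the work, as an engineer would, in place of code of your own. Each camera call takes 0.05 s, during which the arm holds its last target. There are 200 camera calls.

### The job

Set the polishing unit to its third speed and start it. The selector knob has no marks: turn it gently anticlockwise (seen from above) all the way back to its end stop without forcing it, then turn it clockwise three clicks and let it settle there; only then press the push button beside it fully down and let it come up again. Leave the hammer, loupe and brass block where they lie.

Things in the scene. Friction and masses are not known exactly. Their poses are not given: they have to be found in the camera images.
- unit: Polishing unit fixed to the bench: grey box 150 mm (its x) by 260 mm (its y) by 70 mm high with a level aluminium panel on top, origin under the box's centre. Behind the box (its +x) lies a motor along its y, 100 mm high, its near side 87 mm from the origin, with a felt wheel at one end.
- panel (a point): Centre of the panel, 70 mm above the bench. Selector and push button stand on the panel, 60 mm to either side of the box's middle along its y, up to 20 mm off this centre along its x; which of them is left or right varies.
- selector_grip (a point): Selector knob: an aluminium skirt disc 48 mm across, 6 mm high, on it an upright black grip bar 46 mm long and 14 mm thick, alike at both ends. This point lies in the bar on the knob's upright turning axis, 103 mm above the bench, 10 mm below the bar's top and 23 mm above the skirt. Its x axis runs along the bar, z up; it turns with the knob.
- selector_foot (a point): Underside of the knob on its axis, 74 mm above the bench, on a blank dark round plate 68 mm across. 8-position switch, clicks 30 degrees apart. Position 0 is the rest at the anticlockwise end; the end stop begins about 4 degrees beyond and yields like a stiff spring (3 N m per rad); let go there, it springs back to 0. Where the stop lies cannot be seen and varies freely; it starts in position 2 to 4.
- selector_top (a point): Top of the grip bar on the axis, 113 mm above the bench. Leaving a click takes up to 0.15 N m: highest as it leaves its rest, zero half-way, then it pulls on to the next click; let go, it settles in the nearest click. The end stops are delicate: torque against a stop must stay under 0.6 N m; 0.3 N m already tells the stop from a click.
- start_top (a point): Centre of the top of the black push button, 26 mm across, in a dark housing on the panel, about 120 mm from the knob's axis; it is pressed straight down 6 mm against a spring, 5 N when fully down, and comes up by itself.
- start (a joint): Travel of the push button in m: 0 up, 0.006 fully down.
- loupe: White folding loupe lying on the bench, 83 mm long, 22 mm high, origin under its lens barrel. Bystander.
- brass_block: Brass block 45 by 70 by 22 mm on the bench, origin under its centre. Bystander.
- hammer: Small hammer, 220 mm long, lying on the bench. Bystander.

How it is judged (in metres and radians):
On the way, in this order (a step that is already met when the one before it is completed fails the run):
1. the selector is turned back to its anticlockwise end (position 0) (distance between selector_c2 and plate_c1 below 0.0035 m), for 0.1 s.
2. the selector sits at the third click from the end (distance between selector_c2 and plate_c2 below 0.0024 m), for 0.2 s.
3. the button is pressed down with the selector at the third click (distance between selector_c2 and plate_c2 below 0.0024 m and value of joint start above 0.0045 m), for 0.03 s.
At the end, for the whole second after the job is handed in: The selector rests at the third click from its anticlockwise end (within 7 degrees), the button has been pressed there and is up again (within 1.5 mm), and the bystanders lie still where they were (distance between selector_c2 and plate_c2 below 0.0024 m and value of joint start below 0.0015 m and linear speed of each of loupe, brass_block, hammer below 0.02 m/s); the robot touches nothing.
It fails at once if an end stop is forced (more than 0.6 N m on the stop) (contact force between selector_c2 and stop_lo_c0 above 30.5 N or contact force between selector_c2 and stop_hi_c0 above 30.5 N).
It fails at once if the button is pressed while the selector is not at the third click (value of joint start above 0.003 m and not (distance between selector_c2 and plate_c2 below 0.0035 m)).
It fails at once if the loupe is shifted (over 20 mm) (distance of loupe from where it was at the start of the episode above 0.02 m).
It fails at once if the brass block is shifted (over 20 mm) (distance of brass_block from where it was at the start of the episode above 0.02 m).
It fails at once if the hammer is shifted (over 20 mm) (distance of hammer from where it was at the start of the episode above 0.02 m).
It also fails if it takes over 72 s, if anything falls off the work surface, if the arm or the gripper's body presses on something with over 40 N, if the wrist force passes 120 N, or if a joint passes its speed limit or range.

## Working session

There is one attempt and no reset: what is moved stays moved. The work goes in short steps, Python scripts to look and compute and a shell command to move; the robot and the scene stay as the last step left them, time stands still between calls to the robot, and variables do not carry over. Pictures are saved under pics/ and viewed, at most 10 in all, crops included, and the job is handed in when it is done.

```bash
mkdir -p pics
cat > h.py <<'E'
from bench import robot
import cv2, numpy as np
def snap(n,f):
    c=robot.camera(n); cv2.imwrite(f,c["pixels"]); np.savez(f+'.npz',K=c["intrinsics"],k1=c["k1"],T=c["camera_from_world"]); return c
def px2w(f,u,v,z):
    d=np.load(f+'.npz'); k=float(d['k1'])
    p=cv2.undistortPoints(np.array([[[u,v]]],float),np.array(d['K'],float),np.array([k,0,0,0.])).ravel()
    T=d['T']; R=T[:3,:3]; o=-R.T@T[:3,3]; r=R.T@np.array([p[0],p[1],1]); return o+r*(z-o[2])/r[2]
E
python3 - <<'E'
from h import *
for n in("top","side"): c=snap(n,f"pics/{n}1.png"); print(c["camera_from_world"],c["k1"])
print(robot.observe())
E
```

```text
[[ 2.19795716e-02 -9.99715261e-01 -9.28955905e-03  4.25166183e+01]
 [-9.92915441e-01 -2.07428975e-02 -1.16998542e-01  5.93722747e+02]
 [ 1.16772536e-01  1.17953245e-02 -9.93088639e-01  1.06037747e+03]
 [ 0.00000000e+00  0.00000000e+00  0.00000000e+00  1.00000000e+00]] 0.03091339241356765
[[-8.28204827e-01 -5.60313567e-01 -1.12014269e-02  4.89783501e+02]
 [-2.95503370e-01  4.53594899e-01 -8.40790952e-01  2.27190297e+02]
 [ 4.76187488e-01 -6.93037066e-01 -5.41244032e-01  7.51701882e+02]
 [ 0.00000000e+00  0.00000000e+00  0.00000000e+00  1.00000000e+00]] -0.10837999870340573
{'clock': 0.1, 'q': array([-1.37525568e+00,  5.27547700e-02,  1.40158587e+00, -1.03572747e-05,
        1.68860229e+00, -7.02922336e-02]), 'joint_vel': array([ 1.21757031e-03, -1.61977103e-03, -2.53112477e-03, -8.80058955e-05,
        1.82962213e-04,  1.18998660e-04]), 'tau': array([ 1.94223278e-03, -3.82583249e+01, -3.60984671e+01, -8.35625798e-06,
        4.75748617e-03,  1.61957114e-06]), 'position': array([ 137.8974437 , -506.29926168,  230.58544318]), 'tool_rot': array([-6.73491215e-04,  9.91179461e-01,  1.32524790e-01, -4.73853327e-05]), 'ft_force': array([ 0.42474892, -0.51333082,  0.00837193]), 'torque': array([ 0.05434452,  0.01333382, -0.05791112]), 'grasp_force': 0.0, 'opening': 85.47557822302109}
```

View pics/top1.png

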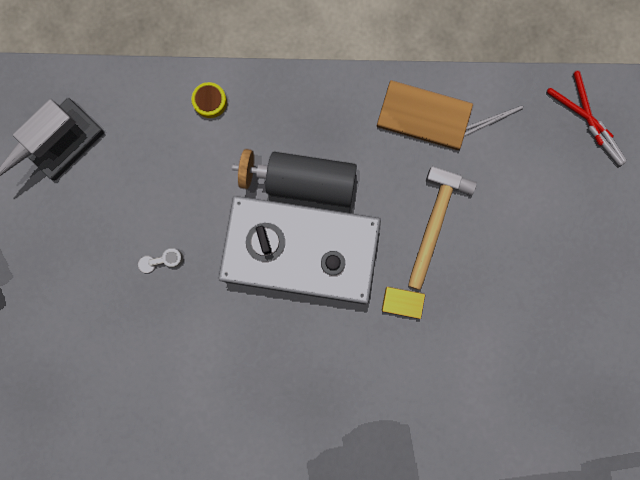

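View pics/side1.png

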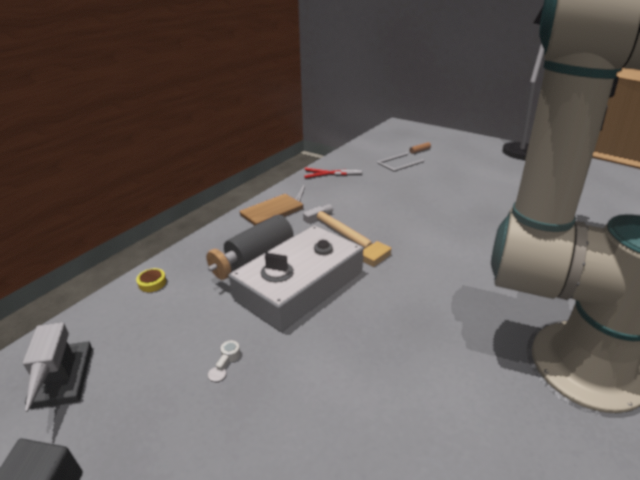

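The top view shows the knob at about (264,241) with its bar running from (259,227) to (269,256), and the button at (333,262). The loupe is at left, the hammer and brass block at right. I'll zoom in on the knob and compute positions.

Run:
```python
from h import *
im=cv2.imread("pics/top1.png"); f="pics/top1.png"
cv2.imwrite("pics/crop1.png",cv2.resize(im[205:300,215:390],None,fx=4.5,fy=4.5,interpolation=cv2.INTER_CUBIC))
g=im.max(2); 
m=np.zeros_like(g); m[222:260,250:280]=(g[222:260,250:280]<45)*1
n,l,s,c=cv2.connectedComponentsWithStats(m); print(s,c)
for u,v,z in((264,240,113),(265,243,74),(333,261,90),(236,199,70),(380,219,70),(366,302,70),(222,280,70)): print(u,v,px2w(f,u,v,z).round(1))
```

```text
[[     0      0    640    480 307088]
 [   256    226     15     29    108]
 [   271    254      1      1      1]
 [   265    256      2      3      3]] [[319.52018314 239.49925429]
 [264.06481481 241.        ]
 [271.         254.        ]
 [265.33333333 257.        ]]
264 240 [586.7 157.1 113. ]
265 243 [586.3 159.6  74. ]
333 261 [556.4  42.8  90. ]
236 199 [662.3 212.8  70. ]
380 219 [632.5 -36.6  70. ]
366 302 [489.7 -14.6  70. ]
222 280 [521.8 231.2  70. ]
```

View pics/crop1.png

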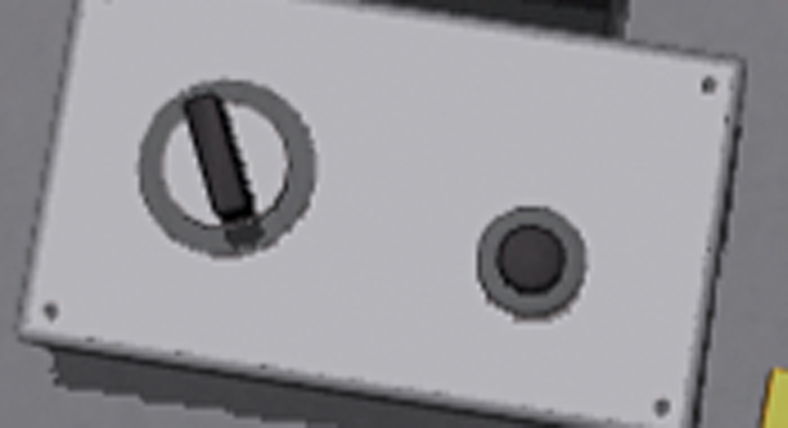

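The knob axis is at about (587.5,159) with the bar at yaw ≈16.3°. The button is at about (555.5,43.5). The tool yaw (≈15.2°) already nearly matches the bar, so I'm moving above the knob.

```bash
python3 -m jog '[[[0.034,-0.029,0],0,0.6],[[0.034,-0.029,0],0,0.6],[[0.034,-0.029,0],0,0.6],[[0.034,-0.029,0],0,0.6],[[0.034,-0.029,0],0,0.6],[[0.034,-0.029,0],0,0.6],[[0.034,-0.029,0],0,0.6],[[0.034,-0.029,0],0,0.6],[[0.034,-0.029,0],0,0.6],[[0.034,-0.029,0],0,0.6],[[0.034,-0.029,0],0,0.6],[[0.034,-0.029,0],0,0.6]]' 30
python3 -m jog '[[[0.034,-0.029,0],0,0.6],[[0.034,-0.029,0],0,0.6],[[0.034,-0.029,0],0,0.6],[[0.034,-0.029,0],0,0.6],[[0.034,-0.029,0],0,0.6],[[0.034,-0.029,0],0,0.6],[[0,0,0],0,0.6],[[0,0,0],0,0.6],[[0,0,0],0,0.6]]'
cat > st.py <<'E'
from h import *
import sys
o=robot.observe(); w,x,y,z=o['tool_rot']
yaw=np.arctan2(2*(x*y+w*z),1-2*(y*y+z*z))
print('t',round(o['clock'],2),'p',o['position'].round(1),'yaw',round(np.degrees(yaw),1),'F',o['ft_force'].round(2),'M',o['torque'].round(3),'open',round(o['opening'],1),'g',round(o['grasp_force'],1),'q6',o['q'][5].round(2))
if len(sys.argv)>2:
    d=np.array([float(sys.argv[1]),float(sys.argv[2])])-o['position'][:2]; c,s=np.cos(yaw),np.sin(yaw)
    print('tool dx,dy mm',(c*d[0]+s*d[1]).round(1),(s*d[0]-c*d[1]).round(1))
E
python3 st.py 587.5 159
```

```text
clock: 1.3
position: [440.8, -61.8, 231.1]
tool_rot: [0.0, 0.991, 0.133, -0.0]
ft_force: [-0.2, -1.5, 0.6]
opening: 51.2
grasp_force: 0.0
clock: 2.2
position: [591.0, 157.1, 231.4]
tool_rot: [0.0, 0.991, 0.132, -0.0]
ft_force: [-0.0, 0.3, 0.3]
opening: 51.6
grasp_force: 0.0
t 2.2 p [591.  157.1 231.4] yaw 15.2 F [-0.03  0.3   0.27] M [-0.034 -0.019 -0.046] open 51.6 g 0.0 q6 1.51
tool dx,dy mm -2.9 -2.8
```

```bash
python3 -m jog '[[[-0.003,-0.003,0.02],-0.02,0.5],[[0,0,0.03],0,0.5],[[0,0,0.03],0,0.5],[[0,0,0.02],0,0.5],[[0,0,0],0,0.5],[[0,0,0],0,0.5]]'
python3 st.py 587.5 159
python3 - <<'E'
from h import *
a=snap("top","pics/top2.png")["pixels"][195:305,205:345]; b=snap("side","pics/side2.png")["pixels"][190:300,210:350]
cv2.imwrite("pics/c2.png",cv2.resize(np.vstack([a,b]),None,fx=2.7,fy=2.7,interpolation=cv2.INTER_CUBIC))
E
```

```text
clock: 2.8
position: [587.8, 159.2, 132.7]
tool_rot: [0.0, 0.99, 0.142, 0.001]
ft_force: [0.6, 0.4, -0.1]
opening: 42.8
grasp_force: 0.0
t 2.8 p [587.8 159.2 132.7] yaw 16.3 F [ 0.59  0.36 -0.11] M [-0.012  0.035  0.057] open 42.8 g 0.0 q6 1.49
tool dx,dy mm -0.3 0.1
```

View pics/c2.png

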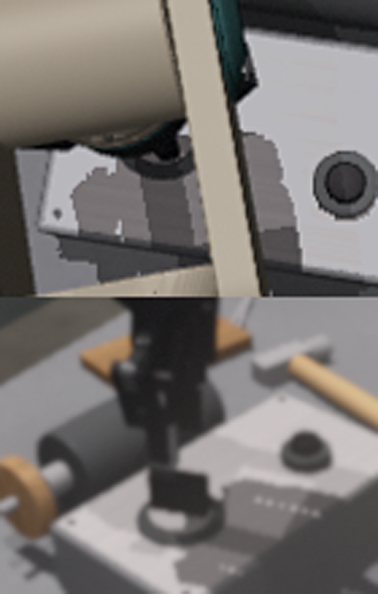

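In the side crop the gripper stands right over the bar, with one finger on each side. Descending and gripping.

```bash
python3 -m jog '[[[0,0,0.015],0,0.5],[[0,0,0.015],0,0.5],[[0,0,0.015],0,0.5],[[0,0,0],0,0.5]]'; python3 st.py 587.5 159
python3 -m jog '[[[0,0,0],0,0.1],[[0,0,0],0,0.1],[[0,0,0],0,0.1],[[0,0,0],0,0.1],[[0,0,0],0,0.1],[[0,0,0],0,0.1]]' 25;  python3 st.py 587.5 159
```

```text
clock: 3.3
position: [585.7, 159.6, 82.2]
tool_rot: [0.0, 0.99, 0.142, -0.003]
ft_force: [0.4, -0.1, -0.7]
opening: 43.1
grasp_force: 0.0
t 3.3 p [585.7 159.6  82.2] yaw 16.4 F [ 0.39 -0.12 -0.67] M [ 0.027  0.038 -0.024] open 43.1 g 0.0 q6 1.49
tool dx,dy mm 1.5 1.0
clock: 3.9
position: [588.1, 159.9, 86.9]
tool_rot: [0.0, 0.99, 0.142, 0.001]
ft_force: [1.5, -1.5, 1.4]
opening: 13.6
grasp_force: 25.6
t 3.9 p [588.1 159.9  86.9] yaw 16.4 F [ 1.55 -1.45  1.45] M [-0.214 -0.298  0.037] open 13.6 g 25.6 q6 1.49
tool dx,dy mm -0.8 0.7
```

```bash
python3 -m jog '[[[0,0,0],-0.07,0.1],[[0,0,0],-0.07,0.1],[[0,0,0],-0.07,0.1],[[0,0,0],-0.07,0.1],[[0,0,0],-0.07,0.1],[[0,0,0],-0.07,0.1],[[0,0,0],-0.07,0.1],[[0,0,0],-0.07,0.1],[[0,0,0],-0.07,0.1],[[0,0,0],-0.07,0.1],[[0,0,0],-0.07,0.1],[[0,0,0],-0.07,0.1]]' >/dev/null;  python3 st.py
python3 -m jog '[[[0,0,0],-0.07,0.1],[[0,0,0],-0.07,0.1],[[0,0,0],-0.07,0.1],[[0,0,0],0,0.1],[[0,0,0],0,0.1]]' >/dev/null;  python3 st.py
```

```text
t 5.1 p [588.9 158.8  86.9] yaw 64.6 F [ 6.33 -4.69 -0.46] M [-0.859 -0.922 -0.057] open 13.2 g 25.1 q6 0.65
t 5.6 p [589.2 158.7  87. ] yaw 76.5 F [ 7.29 -5.48 -1.24] M [-0.869 -1.162  0.094] open 13.3 g 25.1 q6 0.44
```

```bash
python3 -m jog '[[[-0.0005,0.0015,0],-0.035,0.1],[[0,0,0],-0.035,0.1],[[0,0,0],0,0.1]]' >/dev/null;  python3 st.py
python3 -m jog '[[[0,0,0],-0.035,0.1],[[0,0,0],0,0.1]]' >/dev/null;  python3 st.py
python3 -m jog '[[[0,0,0],-0.035,0.1],[[0,0,0],0,0.1]]' >/dev/null;  python3 st.py
```

```text
t 5.9 p [589.4 158.6  86.9] yaw 80.5 F [ 1.73 -3.    2.8 ] M [-0.601 -0.258 -0.055] open 13.6 g 25.5 q6 0.37
t 6.1 p [589.5 158.7  86.9] yaw 82.5 F [ 2.27 -3.12  3.35] M [-0.746 -0.291 -0.061] open 13.7 g 25.6 q6 0.33
t 6.3 p [589.5 158.6  86.9] yaw 84.5 F [ 2.91 -4.33  3.17] M [-0.825 -0.422 -0.038] open 14.0 g 25.7 q6 0.3
```

```bash
python3 -m jog '[[[0,0,0],0,0],[[0,0,0],0,0]]' 60 >/dev/null;  python3 st.py
python3 -m jog '[[[0,0,0],0,0]]' >/dev/null;  python3 st.py
python3 -m jog '[[[0,0,0],-0.035,0],[[0,0,0],0,0]]' >/dev/null;  python3 st.py
python3 -m jog '[[[0,0,0],0,0]]' >/dev/null;  python3 st.py
```

```text
t 6.5 p [589.5 158.7  87. ] yaw 84.4 F [ 2.17 -5.    4.38] M [-0.895 -0.386 -0.064] open 12.6 g 62.5 q6 0.3
t 6.6 p [589.5 158.7  87. ] yaw 84.4 F [ 2.24 -5.7   4.87] M [-0.878 -0.352 -0.064] open 12.8 g 62.5 q6 0.3
t 6.8 p [589.6 158.6  87. ] yaw 86.5 F [ 3.5  -5.07  3.89] M [-0.882 -0.443 -0.053] open 12.8 g 62.5 q6 0.26
t 6.9 p [589.6 158.6  87. ] yaw 86.4 F [ 2.93 -4.49  4.5 ] M [-0.921 -0.416 -0.04 ] open 12.7 g 62.5 q6 0.27
```

```bash
python3 -m jog '[[[0,0,0],-0.07,0],[[0,0,0],-0.07,0],[[0,0,0],0,0]]' >/dev/null;  python3 st.py
python3 -m jog '[[[0,0,0],-0.07,0],[[0,0,0],-0.07,0],[[0,0,0],-0.07,0],[[0,0,0],0,0]]' >/dev/null;  python3 st.py
python3 -m jog '[[[0,0,0],-0.05,0],[[0,0,0],0,0]]' >/dev/null;  python3 st.py
python3 -m jog '[[[0,0,0],-0.05,0],[[0,0,0],0,0]]' >/dev/null;  python3 st.py
```

```text
t 7.2 p [589.8 158.7  87. ] yaw 94.6 F [ 4.51 -4.18  3.85] M [-0.873 -0.603  0.058] open 12.6 g 62.4 q6 0.12
t 7.6 p [590.1 158.7  87. ] yaw 106.6 F [ 5.72 -4.16  3.4 ] M [-0.841 -0.901  0.114] open 13.3 g 62.3 q6 -0.09
t 7.8 p [590.2 158.7  87. ] yaw 109.4 F [ 6.65 -4.24  1.83] M [-0.829 -0.988 -0.144] open 12.7 g 62.2 q6 -0.14
t 8.0 p [590.3 158.7  87. ] yaw 112.3 F [ 6.55 -3.98  2.88] M [-0.81  -1.102 -0.118] open 12.9 g 62.2 q6 -0.19
```

```bash
python3 -m jog '[[[0,0,0],-0.035,0],[[0,0,0],0,0]]' >/dev/null;  python3 st.py
python3 -m jog '[[[0,0,0],-0.035,0],[[0,0,0],0,0]]' >/dev/null;  python3 st.py
```

```text
t 8.2 p [590.3 158.8  87. ] yaw 114.3 F [ 7.66 -3.83  1.79] M [-0.805 -1.065 -0.147] open 13.1 g 62.1 q6 -0.22
t 8.4 p [590.4 158.8  87.1] yaw 116.3 F [ 7.14 -3.15  1.83] M [-0.748 -1.122 -0.177] open 13.2 g 62.1 q6 -0.26
```

```bash
python3 -m jog '[[[0,0,0],-0.035,0],[[0,0,0],0,0]]' >/dev/null;  python3 st.py
```

```text
t 8.6 p [590.5 158.8  87.1] yaw 118.3 F [ 8.47 -3.65  2.01] M [-0.743 -1.114 -0.203] open 13.1 g 62.1 q6 -0.29
```

```bash
python3 -m jog '[[[-0.0013,0.001,0],0,0],[[0,0,0],0,0]]' >/dev/null;  python3 st.py
python3 -m jog '[[[0,0,0],-0.02,0],[[0,0,0],0,0]]' >/dev/null;  python3 st.py
```

```text
t 8.8 p [590.6 158.8  87. ] yaw 118.3 F [ 0.8  -0.96  6.7 ] M [-0.493  0.053 -0.237] open 13.0 g 62.7 q6 -0.29
t 9.0 p [590.6 158.8  87. ] yaw 119.4 F [ 0.31 -1.77  6.57] M [-0.513  0.044 -0.319] open 12.6 g 62.7 q6 -0.31
```

0.32 N m at 13° past the click can't come from the detent, so this is the stop. Position 0 is near yaw 106.4°. I'll back off and let the knob settle there.

```bash
python3 -m jog '[[[0,0,0],0.075,0],[[0,0,0],0.075,0],[[0,0,0],0.075,0],[[0,0,0],0,0],[[0,0,0],0,0.4],[[0,0,0],0,0.4],[[0,0,0],0,0.4],[[0,0,0],0,0.4],[[0,0,0],0,0.4]]' >/dev/null;  python3 st.py
python3 -m jog '[[[0,0,0],0,0.1],[[0,0,0],0,0],[[0,0,0],0,0],[[0,0,0],0,0],[[0,0,0],0,0],[[0,0,0],0,0]]' 60 >/dev/null;  python3 st.py
```

```text
t 9.9 p [590.3 158.6  86. ] yaw 106.6 F [ 0.13 -0.17  0.01] M [-0.008  0.06  -0.011] open 34.2 g 0.0 q6 -0.09
t 10.5 p [590.4 158.4  86.4] yaw 106.6 F [-1.66 -0.6   1.98] M [-0.047  0.377  0.018] open 13.0 g 59.6 q6 -0.09
```

```bash
python3 -m jog '[[[0,0,0],0.07,0],[[0,0,0],0.07,0],[[0,0,0],0.07,0],[[0,0,0],0.07,0],[[0,0,0],0.07,0],[[0,0,0],0.07,0],[[0,0,0],0.07,0],[[0,0,0],0.07,0],[[0,0,0],0.07,0],[[0,0,0],0.07,0],[[0,0,0],0.07,0],[[0,0,0],0,0]]' >/dev/null;  python3 st.py
python3 -m jog '[[[0,0,0],0.08,0],[[0,0,0],0.08,0],[[0,0,0],0.08,0],[[0,0,0],0.08,0],[[0,0,0],0.08,0],[[0,0,0],0.08,0],[[0,0,0],0.08,0],[[0,0,0],0.08,0],[[0,0,0],0.08,0],[[0,0,0],0.081,0],[[0,0,0],0,0],[[0,0,0],0,0]]' >/dev/null;  python3 st.py
python3 -m jog '[[[0,0,0],0,0.5],[[0,0,0],0,0.5],[[0,0,0],0,0.5],[[0,0,0],0,0.5],[[0,0,0],0,0.5]]' >/dev/null;  python3 st.py
```

```text
t 11.7 p [589.1 158.6  86.3] yaw 62.4 F [-9.91 -0.83  6.44] M [-0.098  1.622  0.022] open 13.3 g 60.4 q6 0.68
t 12.9 p [588.1 159.6  86.3] yaw 16.7 F [-15.07   3.35   7.92] M [0.422 2.292 0.064] open 12.9 g 60.6 q6 1.48
t 13.4 p [590.6 158.3  86.2] yaw 16.6 F [-0.29 -0.29 -0.79] M [ 0.014 -0.042 -0.068] open 42.6 g 0.0 q6 1.48
```

```bash
python3 -m jog '[[[0,0,-0.02],0,0.5],[[0,0,-0.03],0,0.5],[[0,0,-0.03],0,0.3],[[-0.022,0.034,0],0,0],[[-0.022,0.033,0],0,0],[[-0.022,0.033,0],0,0],[[0,0,0],0,0],[[0,0,0],0,0],[[0,0,0],0,0]]' >/dev/null;  python3 st.py 555.5 43.5
python3 - <<'E'
from h import *
a=snap("top","pics/top3.png")["pixels"][195:305,205:385]; b=snap("side","pics/side3.png")["pixels"][180:310,210:390]
cv2.imwrite("pics/c3.png",cv2.resize(np.vstack([a,b]),None,fx=2.4,fy=2.4,interpolation=cv2.INTER_CUBIC))
E
```

```text
t 14.3 p [556.1  44.5 166.3] yaw 16.6 F [0.33 0.8  0.56] M [ 0.084 -0.013  0.001] open -0.3 g 0.0 q6 1.29
tool dx,dy mm -0.8 0.8
```

View pics/c3.png

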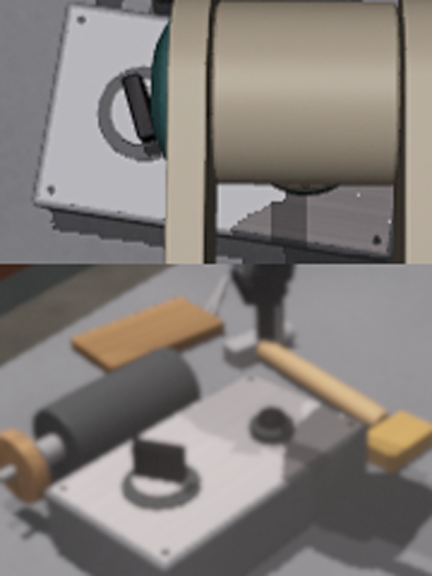

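The top crop (bar from (130,77) to (152,138)) shows the bar back at yaw ≈16°, which is third click, and the shut fingers are above the button. Descending until contact.

```bash
python3 -m jog '[[[-0.001,0.001,0.025],0,0],[[0,0,0.025],0,0],[[0,0,0.01],0,0],[[0,0,0],0,0]]' >/dev/null;  python3 st.py
python3 -m jog '[[[0,0,0.004],0,0],[[0,0,0],0,0]]' >/dev/null;  python3 st.py
python3 -m jog '[[[0,0,0.004],0,0],[[0,0,0],0,0]]' >/dev/null;  python3 st.py
```

```text
t 14.8 p [554.3  43.1 104.6] yaw 16.7 F [-0.27 -1.1   0.59] M [ 0.025 -0.015 -0.014] open 0.1 g 0.0 q6 1.29
t 15.0 p [555.7  42.7 103.2] yaw 16.6 F [ 0.02 -0.55 -0.15] M [-0.048  0.017  0.037] open 0.3 g 0.0 q6 1.29
t 15.2 p [555.2  42.5  98.3] yaw 16.6 F [-0.32  0.41  0.02] M [ 0.044 -0.043  0.037] open -0.2 g 0.0 q6 1.29
```

```bash
for i in 1 2 3 4; do python3 -m jog '[[[0,0,0.003],0,0],[[0,0,0],0,0]]' >/dev/null;  python3 st.py; done
```

```text
t 15.4 p [555.   42.5  94.9] yaw 16.6 F [ 0.14 -0.18 -0.34] M [ 0.023 -0.012  0.042] open 0.2 g 0.0 q6 1.29
t 15.6 p [555.1  42.5  92. ] yaw 16.6 F [-0.39  0.16  2.63] M [ 0.061  0.076 -0.03 ] open -0.1 g 0.7 q6 1.29
t 15.8 p [555.4  42.5  89.4] yaw 16.6 F [ 0.41 -0.87  3.27] M [-0.036  0.051  0.006] open -0.1 g 1.4 q6 1.29
t 16.0 p [555.4  42.5  86.4] yaw 16.6 F [-0.55  0.03  5.36] M [ 0.03   0.038 -0.045] open -0.0 g 2.3 q6 1.29
```

```bash
python3 -m jog '[[[0,0,0.001],0,0],[[0,0,0.001],0,0],[[0,0,0],0,0],[[0,0,0],0,0]]' >/dev/null;  python3 st.py
python3 -m jog '[[[0,0,-0.01],0,0],[[0,0,-0.02],0,0],[[0,0,-0.04],0,0],[[0,0,-0.04],0,0],[[-0.05,0,0],0,0],[[-0.05,0,0],0,0],[[-0.05,0,0],0,0],[[0,0,0],0,0],[[0,0,0],0,0]]' >/dev/null;  python3 st.py
python3 - <<'E'
from h import *
a=snap("top","pics/top4.png")["pixels"][140:340,130:480]
cv2.imwrite("pics/c4.png",cv2.resize(a,None,fx=2.2,fy=2.2,interpolation=cv2.INTER_CUBIC))
E
```

```text
t 16.4 p [555.5  42.5  85.9] yaw 16.6 F [-4.85  0.   12.24] M [-0.103  0.723  0.014] open 0.0 g 6.0 q6 1.29
t 17.3 p [411.   -0.5 194.6] yaw 16.6 F [-0.1   0.23  1.19] M [-0.022 -0.019 -0.001] open 0.2 g 0.0 q6 1.19
```

View pics/c4.png

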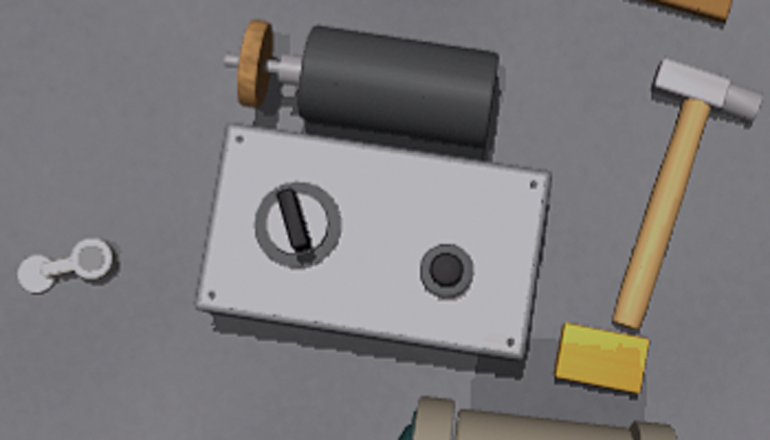

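The crop shows the bar (at (294,220)) in its third-click orientation and the button (at (446,269)) with the gripper clear of it. The loupe, hammer and brass block lie where they were. Handing in.

```bash
python3 -c "
from bench import robot
print(robot.finish_job())"
```

```text
the job is handed in; nothing more can be done
None
```

I turned the selector back to its end stop (about 0.32 N m measured), then three clicks clockwise, pressed the button to its bottom (12 N) and released it, left the bystanders untouched, and handed the job in at about 17 s; no verdict came back.

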